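# Lift an omelette slice with tongs from under a dome

## Robot

A 7-joint arm with a two-finger parallel gripper is mounted at the origin on a cart in front of the work surface, level with it; the furniture and walls round the work are solid. World frame = base frame: x ahead of the robot, y to its left, z up, the work surface at z = 0. Lengths are in m, angles in rad, forces in N, time in s.
With the tool pointing down it reaches from about 0.4 to 0.85 m from the base axis. Payload 10.4 kg.
Tool frame: the origin (TCP) lies at the centre of the arm's flange, where the gripper is bolted on; the fingertips stand 182 mm ahead of it and the grasp point (between the pads) lies 164 mm ahead of it; z points along the fingers, y is the line along which they close (so a half turn about z gives the same grasp; the last joint's range is limited). The gripper opens to 87 mm and grips with 3 to 60 N. Pads are 19 mm wide; open, the fingers measure 117 mm over their backs; the gripper's body (75 mm by 190 mm) begins 51 mm behind the grasp point.
Start: joints at [1.289, 0.332, -0.065, 1.46, 0.022, 1.35, -0.088], TCP at [0.16, -0.604, 0.405] pointing down, gripper open.
Joint ranges: [-2.6, 2.6], [-0.5, 2.12], [-1.47, 1.34], [0.16, 2.42], [-1.27, 4.41], [0.06, 2.06], [-2.6, 2.6]. Speed limits (rad/s): [2.22, 2.22, 2.79, 2.79, 3.14, 3.14, 3.14].

## Interface

Orientations are given as a unit quaternion [x, y, z, w].
In Python, from bench import r, eyes, job gives the robot as it stands. The module is installed in compiled form; this text tells all that it offers.
- The arm moves only by the shell command python3 -m inch 'ROWS' [OPENING] [FORCE]. ROWS is JSON, a list of rows, each a list of 6 numbers: the shift along the tool's x, y, z normalised to -1 to 1, where 1 is 4 cm, then the turn, a rotation vector about the tool's x, y, z normalised to -1 to 1, where 1 is 0.12 rad. In form: [[x, y, z, wx, wy, wz], ...]. A call has exactly 5 rows; each row shifts and turns the commanded pose from where the row before left it, along the tool's axes as they then stand; what a row does not reach is not made up. A row lasts 1/12 s, in which the tool goes at most 41.7 mm and 7.16 degrees, less where a joint would pass 70% of its speed; a pose out of reach is approached as far as the arm can. A call with a number of a shift or a turn outside -1 to 1 is refused whole. A call with a gripper value outside its range is refused whole. OPENING is the gripper command: -1 is shut, 1 is fully open, values between are in proportion, set as the call begins (- or left out, the last holds). The fingers move at their own pace and stop on an object; FORCE is the grip in N (left out, the last holds). Time passes only in rows, so rows that do not move let the fingers close, or fill a call up. It gives the time, the measured TCP pose, the force, the opening and the grip force at its end, in the units of the state.
- r.read_state(): the state, without advancing time (a new reading comes with each control period).
- eyes.camera(name): name is "scene" or "top"; returns a dict with "pixels" (420x560x3 uint8, red, green, blue), "fx", "fy", "cx", "cy" (pixels), "D" ([k1, k2, p1, p2, k3] as OpenCV has them; the pictures are not rectified), "extrinsics" (4x4, takes a point from camera to world coordinates). Camera axes: x right, y down, z forward; pixel columns grow to the right and rows downward; lengths in m; the calibration is good to about 2 mm. A picture is of the moment at which its call begins. There is no depth.
- job.close_job(): hands the job in; it is judged then, once.
The state is a dict: "time": time; "joint_positions": joint angles; "joint_vel": joint speeds; "joint_torque": joint torques, N m; "ee_pos": TCP position; "eef_rot": TCP orientation; "ft_force": force on the tool from outside, world axes, zero at the start; "torque": the same for the moment, N m; "width": finger opening in m; "grip_force": force on a finger pad.
Only numpy, scipy, OpenCV 4.12 (cv2) and the standard library are available. Lean on these libraries where they do the work, as an engineer would, in place of code of your own. Each camera call takes 0.05 s, during which the arm holds its last target. There are 200 camera calls.

## Task

Lift the little steel dome by its knob off the slice of rolled omelette on the cutting board and stand it upright out of the way, on the worktop or the board. Then pick up the steel spring tongs, close their tips gently on that slice (it is food: the gripper's own fingers must not touch it, and it must not be crushed) and raise it about 12 cm or more above the worktop. Finish while still holding it there in the tongs, so that the cook can look at its underside; leave the timer, the sauce cup and the salt shaker where they are.

Things in the scene. Friction and masses are not known exactly. Their poses are not given: they have to be found in the camera images.
- board: worn white plastic cutting board, 200 x 300 x 11 mm, lying fixed on the worktop with its long side pointing roughly away from the robot. Origin: centre of its underside; its y axis runs along the 300 mm and points away from the robot, z up; its top is 11 mm above the worktop.
- omelette_slice: the slice to be lifted: rigid, pale yellow, rounded edges, brown spiral on its two cut faces, 30 g, standing on the board hidden under the dome. 42 mm long (x), 15 mm thick between the cut faces (y), 28 mm tall (z). Origin: centre of its underside. Its x points away from the robot within about 35 degrees. (Three such slices fixed in a white oblong dish are not meant.)
- slice_centre (a point): middle of that omelette slice, 14 mm above its underside. The tongs reach it level from the robot's side, their length along the slice's x, one arm on each cut face, the tips covering at least half of its length. It is crushed above about 40 N a side (some 65 N at the fingers; 20 N is plenty).
- dome: small hollow steel dome (food cover) with a black knob, open underneath, standing over the slice; 115 mm across its rim, 58 mm high without the knob and 84 mm with it, wall 2.5 mm, 160 g. Its axis is up to 12 mm off the slice's middle. Origin: centre of its lower rim, z up.
- dome_knob (a point): point to grip on the dome's black knob, on its axis, 75 mm above the rim: here the knob is 26 mm across (neck 14 mm across below, knob's top 9 mm above this point).
- tongs: steel spring tongs, 221 x 51 x 23 mm, 90 g, lying flat on the worktop left or right of the board, tips pointing away from the robot within about 20 degrees. Origin: on the centre line at the underside; x points to the tips, y across (the arms close along y), z up. Bent end at x = -100 mm, tips at x = +110 mm. Outside width 40 mm at x = -15, 48 at +25, 51 at +55.
- tongs_grip (a point): good place to grip the tongs from above across both arms: 25 mm ahead of their origin, near the centre of mass, 11.5 mm above their underside. The arms are 48 mm over their outsides here and lie 3.5 to 19.5 mm above the underside. About 4.5 N on each arm here begins to close them, about 8 N brings the tips onto a 15 mm thing, 14 N shuts them.
- tongs_tips (a point): point midway between the tips, 105 mm ahead of the tongs' origin and 11.5 mm above their underside. Clear gap at rest 25 mm; the space between the arms narrows evenly to 16 mm at the bent end (the bow of the arms counts as solid). Once they bite, each tip presses with about 0.65 times the force of a finger at the grip point, less 4 N.
- tongs_arm (a joint): closing angle of the tongs in rad: 0 at rest (open), about 0.05 with the tips on the slice, 0.105 fully shut. Fingers 22 mm wide at the grip point first meet the arms at 49 mm; set 1 to 2 mm under that they carry the tongs open. Each further 1 mm turns the arms by 0.007 rad and takes 1.5 mm off the gap at the tips; fingers 42 mm apart have bitten.
- kitchen_timer: white kitchen timer, 66 x 60 x 20 mm, lying flat on the worktop on the other side of the board from the tongs. Origin: centre of its underside. To be left alone.
- sauce_cup: clear portion cup of red sauce, 63 mm across, 32 mm high, standing on the board near its far right corner. Origin: centre of its underside. To be left alone.
- salt_shaker: salt shaker with a grey cap, 54 mm across, 86 mm high, standing on the right of the worktop beside the sauce bottles. Origin: centre of its underside. To be left alone.

How it is judged:
By the outcome, as a careful person would: the job done as asked, in the order asked, and still so for the second after the job is handed in, while the arm keeps its last pose, push and grip.
It also fails if it takes over 70 s, if anything falls off the work surface, if the arm or the gripper's body presses on something with over 40 N, if the wrist force passes 120 N, or if a joint passes its speed limit or range.

## Working session

There is one attempt and no reset: what is moved stays moved. The work goes in short steps, Python scripts to look and compute and a shell command to move; the robot and the scene stay as the last step left them, time stands still between calls to the robot, and variables do not carry over. Pictures are saved under pics/ and viewed, at most 10 in all, crops included, and the job is handed in when it is done.

```bash
mkdir -p pics; cat > h.py <<'E'
import numpy as np, cv2
from bench import r, eyes, job
from scipy.spatial.transform import Rotation as R
def cam(n):
    c=eyes.camera(n); K=np.array([[c['fx'],0,c['cx']],[0,c['fy'],c['cy']],[0,0,1]]); return c,K,np.array(c['D'],float),np.array(c['extrinsics'])
def ray(c,K,D,T,uv,z):
    p=cv2.undistortPoints(np.array([[uv]],float),K,D)[0,0]; d=T[:3,:3]@[p[0],p[1],1]; o=T[:3,3]; return o+d*(z-o[2])/d[2]
def proj(c,K,D,T,P):
    M=np.linalg.inv(T); return cv2.projectPoints(np.array(P,float).reshape(-1,3),cv2.Rodrigues(M[:3,:3])[0],M[:3,3],K,D)[0][:,0]
def save(n,f,box=None,s=1):
    c=cam(n); im=c[0]['pixels'][:,:,::-1]
    if box: im=im[box[1]:box[3],box[0]:box[2]]
    cv2.imwrite(f,cv2.resize(im,None,fx=s,fy=s,interpolation=cv2.INTER_CUBIC)); return c
E
python3 - <<'E'
from h import *
for n in('top','scene'):
    c=save(n,f'pics/{n}0.png',None,1.42); print(n,c[1].tolist(),c[2],c[3].round(3).tolist())
s=r.read_state(); print(s)
E
```

```text
top [[417.12979948884765, 0.0, 279.941915507741], [0.0, 417.12979948884765, 214.47105789558483], [0.0, 0.0, 1.0]] [-0.00457275  0.          0.          0.          0.        ] [[-0.024, -0.989, 0.144, 0.406], [-1.0, 0.024, -0.003, -0.027], [-0.0, -0.144, -0.99, 1.096], [0.0, 0.0, 0.0, 1.0]]
scene [[420.1515819191682, 0.0, 277.65336963617426], [0.0, 420.1515819191682, 204.10719714025754], [0.0, 0.0, 1.0]] [-0.06905289  0.          0.          0.          0.        ] [[-0.74, -0.416, 0.529, 0.001], [-0.673, 0.48, -0.563, 0.552], [-0.02, -0.772, -0.635, 0.744], [0.0, 0.0, 0.0, 1.0]]
{'time': 0.1, 'joint_positions': array([ 1.28940134,  0.3328122 , -0.06469859,  1.46082035,  0.02160586,
        1.34990183, -0.088536  ]), 'joint_vel': array([ 0.00021287, -0.00059579, -0.00138224, -0.00314865,  0.00195111,
       -0.00123181,  0.00113545]), 'joint_torque': array([ 1.15403986e-03, -6.24549365e+01,  2.44387327e-02, -3.90718138e+01,
       -6.14791433e-02,  3.65928013e-02,  7.76793763e-05]), 'ee_pos': array([ 0.15992614, -0.60408452,  0.40404881]), 'eef_rot': array([ 9.91640763e-01,  1.29027941e-01, -1.10625238e-04, -6.13159343e-04]), 'ft_force': array([0.58630656, 0.8508409 , 0.59589908]), 'torque': array([ 1.24164453e-02, -6.62578406e-05,  1.04888716e-05]), 'grip_force': 0.0, 'width': 0.08717680724221882}
```

View pics/top0.png

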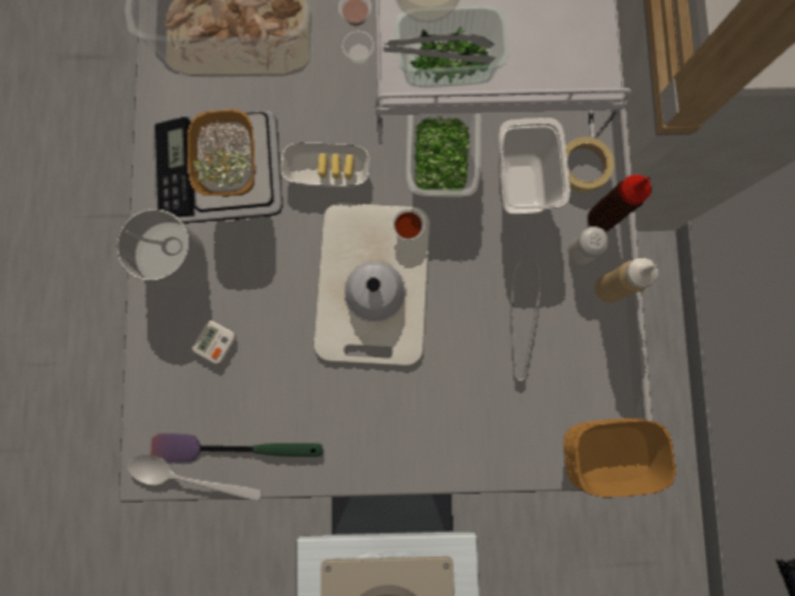

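View pics/scene0.png

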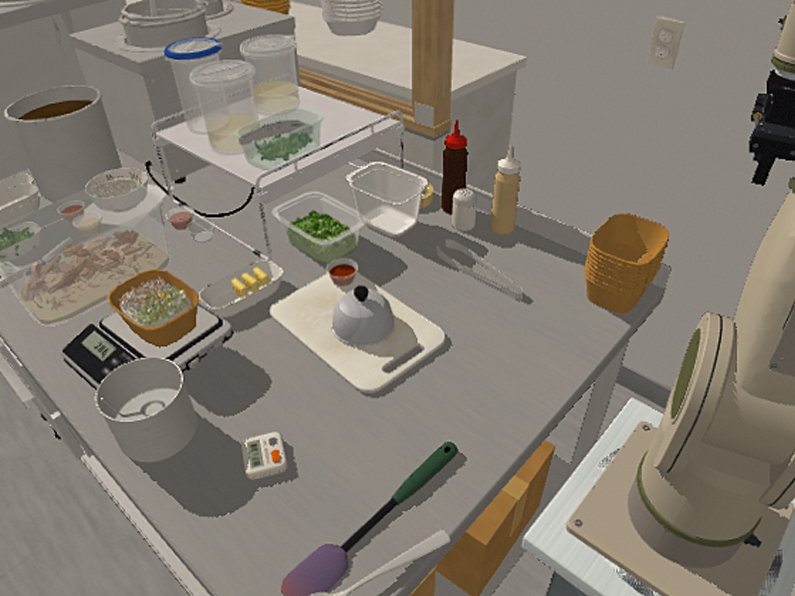

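The top view shows the dome's knob at (374,285), the tongs' bend at (520,381) and the arms ending near (513..540,265), and the slot end of the board towards the robot (x1.42 scale). Shaker and mustard bottle stand to the right of the tongs. I'll compute the positions and enlarge the tongs.

```bash
python3 - <<'E'
from h import *
c=save('top','pics/t1.png',(330,170,470,275),5)
f=1.42
for n,p,z in [('knobtop',(374,285),.093),('knob2',(374,285),.084),('bend',(520,381),.0115),('tipL',(515,265),.0115),('tipR',(539,265),.0115),('shaker',(593,240),.086),('mustardbase',(608,295),.03),('cup',(408,225),.04),('bd nl',(316,358),.011),('bd nr',(420,364),.011),('bd fl',(325,206),.011),('bd fr',(428,210),.011)]:
    print(n,ray(*c,np.array(p)/f,z).round(4))
c=cam('scene')
for n,p,z in [('knobtop',(361,292),.093),('shaker base',(462,227),0),('mustard base',(503,232),0)]: print(n,ray(*c,np.array(p)/f,z).round(4))
E
```

```text
knobtop [0.5863 0.0095 0.093 ]
knob2 [0.588  0.0098 0.084 ]
bend [ 0.4176 -0.2494  0.0115]
tipL [ 0.6326 -0.2516  0.0115]
tipR [ 0.6315 -0.2964  0.0115]
shaker [ 0.6583 -0.3751  0.086 ]
mustardbase [ 0.5689 -0.4144  0.03  ]
cup [ 0.7063 -0.0531  0.04  ]
bd nl [0.4683 0.1209 0.011 ]
bd nr [ 0.4528 -0.0687  0.011 ]
bd fl [0.7555 0.1026 0.011 ]
bd fr [ 0.7429 -0.0925  0.011 ]
knobtop [0.5821 0.0168 0.093 ]
shaker base [ 0.6548 -0.3713  0.    ]
mustard base [ 0.5738 -0.4146  0.    ]
```

View pics/t1.png

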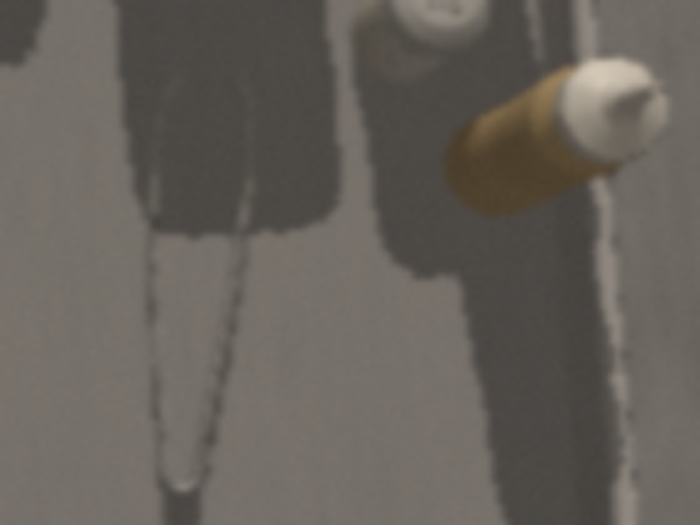

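```bash
python3 - <<'E'
from h import *
L=[]
for n,(u,v) in (('top',(263,201)),('scene',(254,206))):
    c=cam(n); g=c[0]['pixels'].max(2)[v-9:v+10,u-9:u+10]; m=(g<70).astype('uint8'); k,l,st,ce=cv2.connectedComponentsWithStats(m)
    i=1+np.argmax(st[1:,4]); print(n,st[i],ce[i]+[u-9,v-9]); uv=ce[i]+[u-9,v-9]
    for z in(.08,.086,.09,.095): print(z,ray(*c,uv,z).round(4))
    if n=='top':
        t=lambda x,y:ray(*c,(330+x/5,170+y/5),.0115).round(4)
        for p in [(183,490),(152,235),(242,235),(155,160),(250,160),(178,75),(243,75)]: print(p,t(*p))
        tm=lambda p,z=0.01:ray(*c,np.array(p)/1.42,z).round(3)
        print('timer',tm((214,343),.02),'pan',tm((155,245),.08),tm((190,262),.08),'scale front',tm((215,218)))
E
```

```text
top [ 4  4 10 10 70] [262.48571429 200.28571429]
0.08 [0.5898 0.0122 0.08  ]
0.086 [0.5887 0.0119 0.086 ]
0.09 [0.588  0.0118 0.09  ]
0.095 [0.5871 0.0116 0.095 ]
(183, 490) [ 0.4184 -0.2504  0.0115]
(152, 235) [ 0.5514 -0.2413  0.0115]
(242, 235) [ 0.5503 -0.2886  0.0115]
(155, 160) [ 0.5913 -0.245   0.0115]
(250, 160) [ 0.5901 -0.2951  0.0115]
(178, 75) [ 0.6368 -0.2596  0.0115]
(243, 75) [ 0.636  -0.2941  0.0115]
timer [0.499 0.305 0.02 ] pan [0.67  0.394 0.08 ] [0.637 0.332 0.08 ] scale front [0.737 0.311 0.01 ]
scene [ 4  4 10 12 83] [253.97590361 206.01204819]
0.08 [0.5932 0.0076 0.08  ]
0.086 [0.5878 0.0125 0.086 ]
0.09 [0.5842 0.0158 0.09  ]
0.095 [0.5798 0.0199 0.095 ]
```

```bash
python3 -m inch '[[0.3,-0.2,-0.6,0,0,0],[0.6,-0.5,-0.6,0,0,0],[0.7,-0.6,-0.4,0,0,0],[0.7,-0.6,-0.2,0,0,0],[0.7,-0.6,-0.2,0,0,0]]' 1 20
python3 -m inch '[[0.72,-0.62,0,0,0,0],[0.72,-0.62,0,0,0,0],[0.72,-0.62,0,0,0,0],[0.72,-0.62,0,0,0,0],[0.72,-0.62,0,0,0,0]]'
python3 -m inch '[[0.72,-0.62,0,0,0,0],[0.72,-0.62,0,0,0,0],[0.72,-0.62,0,0,0,0],[0.72,-0.62,0,0,0,0],[0.72,-0.62,0,0,0,0]]'
cat >> h.py <<'E'
def go(p,yaw=None):
    s=r.read_state(); q=R.from_quat(s['eef_rot']); d=q.inv().apply(np.array(p)-s['ee_pos'])
    x=q.as_matrix()[:,0]; y0=np.arctan2(x[1],x[0])
    print('t',round(s['time'],2),'pos',s['ee_pos'].round(4),'yaw',y0.round(3),'tilt',q.as_matrix()[:,2].round(3),'units',(d/.04).round(2),'turn',None if yaw is None else round(-(yaw-y0)/.12,2),'w',s['width'],s['grip_force'],'j',s['joint_positions'].round(2),'F',s['ft_force'].round(1))
E
python3 -c "
from h import *; go((.588,.012,.32))"
```

```text
time: 0.72
ee_pos: [0.2511, -0.4753, 0.4858]
eef_rot: [0.992, 0.129, 0.0, 0.001]
ft_force: [1.0, 0.6, -0.3]
width: 0.0874
grip_force: 0.0
time: 1.13
ee_pos: [0.3584, -0.3183, 0.485]
eef_rot: [0.992, 0.129, 0.0, 0.0]
ft_force: [0.5, 0.2, 0.5]
width: 0.0867
grip_force: 0.0
time: 1.55
ee_pos: [0.4659, -0.1616, 0.485]
eef_rot: [0.992, 0.129, 0.0, 0.0]
ft_force: [0.6, -0.4, 0.5]
width: 0.087
grip_force: 0.0
t 1.55 pos [ 0.4659 -0.1616  0.485 ] yaw 0.259 tilt [ 0.001 -0.001 -1.   ] units [ 4.06 -3.42  4.13] turn None w 0.08697077945564057 0.0 j [ 0.76  0.04 -0.53  1.64  0.02  1.47 -1.08] F [ 0.6 -0.4  0.5]
```

```bash
python3 -m inch '[[0.6,-0.5,0.5,0,0,0],[0.6,-0.5,0.6,0,0,0],[0.6,-0.5,0.6,0,0,0],[0.6,-0.5,0.6,0,0,0],[0.6,-0.5,0.6,0,0,0]]' >/dev/null
python3 -m inch '[[0.5,-0.4,0.6,0,0,0],[0.4,-0.4,0.4,0,0,0],[0.16,-0.12,0.2,0,0,0],[0,0,0,0,0,0],[0,0,0,0,0,0]]' >/dev/null
python3 - <<'E'
from h import *
go((.588,.012,.253))
save('scene','pics/s2.png',(180,130,360,265),4)
E
```

```text
t 2.38 pos [0.5873 0.0098 0.321 ] yaw 0.259 tilt [-0. -0. -1.] units [ 0.03 -0.05  1.7 ] turn None w 0.08711582615198189 0.0 j [ 0.43  0.38 -0.64  1.64  0.24  1.2  -1.58] F [-0.7  0.2  0.5]
```

View pics/s2.png

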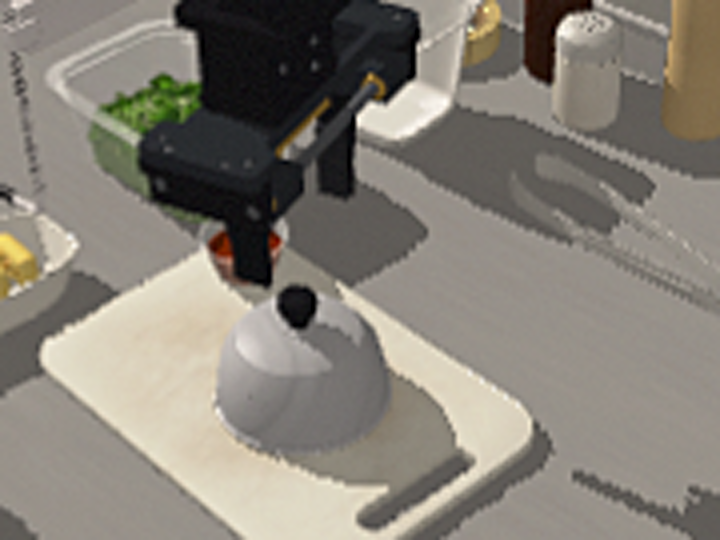

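The gripper straddles the line above the knob (297,305); the fingers at (250,270) and (335,185) are clear of everything. Descend and close.

```bash
python3 -m inch '[[0.03,-0.05,0.4,0,0,0],[0,0,0.4,0,0,0],[0,0,0.4,0,0,0],[0,0,0.3,0,0,0],[0,0,0.2,0,0,0]]'
python3 -m inch '[[0,0,0,0,0,0],[0,0,0,0,0,0],[0,0,0,0,0,0],[0,0,0,0,0,0],[0,0,0,0,0,0]]' -1 25
python3 -m inch '[[0,0,0,0,0,0],[0,0,0,0,0,0],[0,0,0,0,0,0],[0,0,0,0,0,0],[0,0,0,0,0,0]]' -1 25
```

```text
time: 2.85
ee_pos: [0.5878, 0.0111, 0.2526]
eef_rot: [0.992, 0.128, 0.0, 0.001]
ft_force: [-0.9, -0.0, -0.2]
width: 0.0872
grip_force: 0.0
time: 3.27
ee_pos: [0.5882, 0.0128, 0.2535]
eef_rot: [0.992, 0.129, 0.001, 0.0]
ft_force: [-0.4, 0.0, 0.0]
width: 0.0614
grip_force: 0.0
time: 3.68
ee_pos: [0.588, 0.0127, 0.2528]
eef_rot: [0.992, 0.129, 0.0, 0.0]
ft_force: [-0.8, -0.4, -0.3]
width: 0.0282
grip_force: 0.0
```

```bash
python3 -m inch '[[0,0,0,0,0,0],[0,0,0,0,0,0],[0,0,0,0,0,0],[0,0,0,0,0,0],[0,0,0,0,0,0]]'
python3 -m inch '[[0,0,-0.1,0,0,0],[0,0,-0.2,0,0,0],[0,0,-0.3,0,0,0],[0,0,-0.5,0,0,0],[0,0,-0.6,0,0,0]]'
python3 -m inch '[[0,0,-0.6,0,0,0],[0,0,-0.5,0,0,0],[0,0,-0.3,0,0,0],[0,0,-0.1,0,0,0],[0,0,0,0,0,0]]'
python3 - <<'E'
from h import *
go((.585,.20,.37)); save('scene','pics/s3.png',(180,130,360,265),4); save('top','pics/t3.png',(200,130,320,220),5)
E
```

```text
time: 4.1
ee_pos: [0.588, 0.0126, 0.2527]
eef_rot: [0.992, 0.129, 0.0, 0.0]
ft_force: [-0.3, -0.3, 0.2]
width: 0.0238
grip_force: 25.0
time: 4.52
ee_pos: [0.5876, 0.0127, 0.3216]
eef_rot: [0.992, 0.129, -0.001, -0.0]
ft_force: [0.9, 0.1, -2.3]
width: 0.0241
grip_force: 25.0
time: 4.93
ee_pos: [0.588, 0.0128, 0.3818]
eef_rot: [0.992, 0.129, 0.001, 0.0]
ft_force: [0.8, 1.0, -1.8]
width: 0.0235
grip_force: 25.0
t 4.93 pos [0.588  0.0128 0.3818] yaw 0.259 tilt [ 0.002 -0.    -1.   ] units [ 1.12 -4.54  0.29] turn None w 0.023479149922173898 24.999701343476772 j [ 0.43  0.33 -0.66  1.57  0.21  1.31 -1.56] F [ 0.8  1.  -1.8]
```

View pics/s3.png

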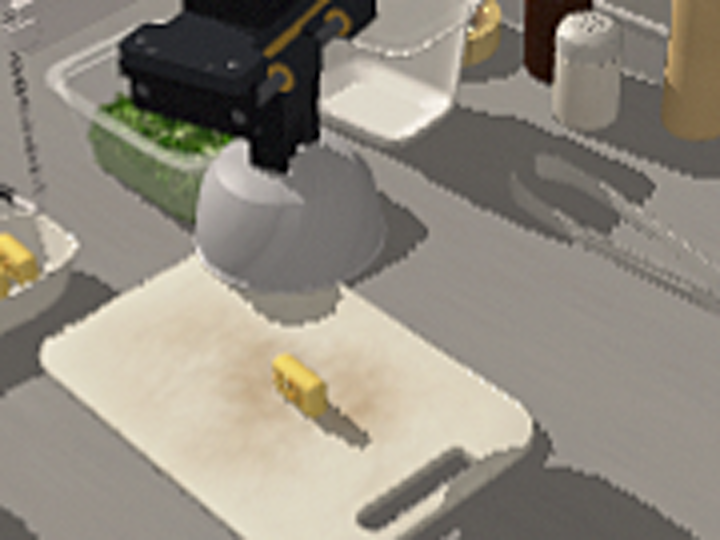

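Dome held and lifted; slice stands on the board at (300,385) in the crop, its length running roughly away from the robot. Carry the dome left of the board.

```bash
python3 -m inch '[[0.1,-0.4,0,0,0,0],[0.2,-0.7,0,0,0,0],[0.2,-0.8,0,0,0,0],[0.2,-0.8,0,0,0,0],[0.2,-0.8,0,0,0,0]]' >/dev/null
python3 -m inch '[[0.1,-0.6,0.1,0,0,0],[0.1,-0.34,0.3,0,0,0],[0,-0.1,0.5,0,0,0],[0,0,0.5,0,0,0],[0,0,0.5,0,0,0]]'
python3 -m inch '[[0,0,0.5,0,0,0],[0,0,0.4,0,0,0],[0,0,0.3,0,0,0],[0,0,0.15,0,0,0],[0,0,0.1,0,0,0]]'
python3 -m inch '[[0,0,0.05,0,0,0],[0,0,0.0,0,0,0],[0,0,0,0,0,0],[0,0,0,0,0,0],[0,0,0,0,0,0]]'
python3 - <<'E'
from h import *
go((.585,.20,.242))
E
```

```text
time: 5.87
ee_pos: [0.5834, 0.2, 0.3023]
eef_rot: [0.992, 0.13, -0.001, 0.0]
ft_force: [0.5, -0.5, -2.9]
width: 0.024
grip_force: 25.0
time: 6.28
ee_pos: [0.5837, 0.1994, 0.2454]
eef_rot: [0.992, 0.129, -0.001, 0.0]
ft_force: [0.1, -0.4, -1.5]
width: 0.0239
grip_force: 25.0
time: 6.7
ee_pos: [0.5842, 0.1995, 0.2454]
eef_rot: [0.992, 0.129, 0.001, 0.0]
ft_force: [0.2, -1.7, -3.1]
width: 0.0241
grip_force: 25.0
t 6.7 pos [0.5842 0.1995 0.2454] yaw 0.259 tilt [ 0.001  0.    -1.   ] units [ 0.02 -0.01  0.09] turn None w 0.024139696463345496 24.999862904660404 j [ 0.11  0.54 -0.67  1.63  0.37  1.1  -1.97] F [ 0.2 -1.7 -3.1]
```

```bash
python3 -m inch '[[0,0,0.04,0,0,0],[0,0,0.04,0,0,0],[0,0,0,0,0,0],[0,0,0,0,0,0],[0,0,0,0,0,0]]'
python3 - <<'E'
from h import *
for i in range(1): go((.585,.20,.242))
c=save('top','pics/t4.png',(200,150,340,255),5)
a=c[0]['pixels'].astype(int); m=((a[:,:,0]-a[:,:,2])>60).astype('uint8'); m[:160]=0;m[250:]=0;m[:,:225]=0;m[:,300:]=0
k,l,st,ce=cv2.connectedComponentsWithStats(m)
for s,e in zip(st[1:],ce[1:]): print(s,e)
E
```

```text
time: 7.12
ee_pos: [0.5841, 0.1995, 0.2417]
eef_rot: [0.992, 0.129, 0.0, 0.0]
ft_force: [-0.4, 0.3, 1.1]
width: 0.0239
grip_force: 25.0
t 7.12 pos [0.5841 0.1995 0.2417] yaw 0.259 tilt [ 0. -0. -1.] units [ 0.03 -0.01 -0.01] turn None w 0.02391627609959057 25.000126571394503 j [ 0.11  0.54 -0.67  1.63  0.37  1.1  -1.97] F [-0.4  0.3  1.1]
[279 160  16   7  90] [286.91111111 162.62222222]
[258 197   7  16  87] [260.75862069 204.70114943]
```

View pics/t4.png

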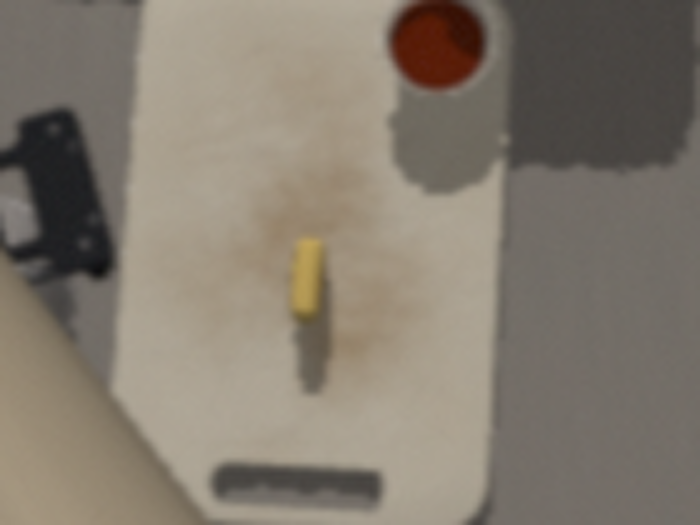

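Dome rests on the worktop; slice at (307,275) in the crop, leaning slightly clockwise. Release, rise, and compute the slice pose.

```bash
python3 -m inch '[[0,0,0,0,0,0],[0,0,0,0,0,0],[0,0,0,0,0,0],[0,0,0,0,0,0],[0,0,0,0,0,0]]' 1 20 >/dev/null
python3 -m inch '[[0,0,0,0,0,0],[0,0,0,0,0,0],[0,0,0,0,0,0],[0,0,-0.1,0,0,0],[0,0,-0.3,0,0,0]]'
python3 -m inch '[[0,0,-0.5,0,0,0],[0,0,-0.8,0,0,0],[0,0,-0.8,0,0,0],[0,0.3,-0.5,0,0,0],[0,0.6,-0.2,0,0,0]]'
python3 - <<'E'
from h import *
go((.553,-.267,.25),-.121)
c=cam('top'); t=lambda x,y,z=.039:ray(*c,(200+x/5,150+y/5),z)
a,b=t(311,238),t(304,311); print(a,b,np.linalg.norm(a-b),np.arctan2(*(a-b)[[1,0]]))
a=c[0]['pixels'].astype(int); g=a[190:230,250:272]; 
m=((g[:,:,0]-g[:,:,2])>60)&(g[:,:,0]>190); 
print(g[5:30:1,8:15,0]); 
ys,xs=np.nonzero((g[:,:,0]-g[:,:,2])>50); P=np.array([ray(*c,(x+250,y+190),.039)[:2] for x,y in zip(xs,ys)]); 
w=P.mean(0); u,s,v=np.linalg.svd(P-w); print(w,v[0],(P-w)@v[0].T.min() if 0 else np.ptp((P-w)@v[0]),np.ptp((P-w)@v[1]))
# scene: triangulation check
c=cam('scene');a=c[0]['pixels'].astype(int);
for p in [(.572,.012,.039)]: print(proj(*c,p))
sub=a[200:245,235:280]; ys,xs=np.nonzero((sub[:,:,0]-sub[:,:,2])>60); print(xs.mean()+235,ys.mean()+200,len(xs), ray(*c,(xs.mean()+235,ys.mean()+200),.027))
E
```

```text
time: 8.0
ee_pos: [0.5835, 0.1992, 0.2566]
eef_rot: [0.992, 0.129, -0.001, 0.0]
ft_force: [0.5, -0.4, 0.4]
width: 0.0818
grip_force: 0.0
time: 8.42
ee_pos: [0.5925, 0.1682, 0.375]
eef_rot: [0.991, 0.132, 0.003, -0.001]
ft_force: [-0.2, 0.1, -0.1]
width: 0.0865
grip_force: 0.0
t 8.42 pos [0.5925 0.1682 0.375 ] yaw 0.264 tilt [ 0.006  0.003 -1.   ] units [-3.81 10.25  3.08] turn 3.21 w 0.0864692184496212 0.0 j [ 0.19  0.41 -0.71  1.5   0.27  1.32 -1.85] F [-0.2  0.1 -0.1]
[0.60425106 0.01434046 0.039     ] [0.56631855 0.01861141 0.039     ] 0.03817219364831173 -0.11212117689872847
[[150 149 147 147 146 145 146]
 [150 150 149 148 147 147 147]
 [152 156 161 163 161 157 153]
 [153 165 179 184 183 174 160]
 [153 166 180 185 181 168 151]
 [152 164 178 182 176 160 143]
 [153 165 178 181 174 157 138]
 [156 167 178 179 172 153 134]
 [160 172 179 178 170 148 127]
 [157 170 177 178 166 144 121]
 [153 170 179 177 165 138 116]
 [156 171 178 177 163 136 109]
 [158 173 178 175 162 136 108]
 [159 173 178 175 159 130 106]
 [159 173 177 172 157 128 104]
 [155 171 175 170 155 126 103]
 [150 160 164 161 147 120 102]
 [136 130 133 133 122 107  99]
 [133 112 105 105 102  97  99]
 [143 119 100  96  97  98  98]
 [149 126 106  98  98  97  98]
 [142 117 103  99  98  97  96]
 [139 112 102 100  98  97  98]
 [143 119 105 100  97  96  97]
 [155 132 108 102 100  98  96]]
[0.5860966  0.01809019] [-0.99397016  0.10965089] 0.04215180616802792 0.016090577775528518
[[259.63641718 222.97154525]]
254.2896551724138 225.66206896551725 145 [0.58486521 0.01902514 0.027     ]
```

```bash
python3 -m inch '[[-0.3,0.8,0,0,0,0],[-0.3,0.85,0,0,0,0],[-0.3,0.85,0,0,0,0],[-0.3,0.85,0,0,0,0],[-0.3,0.85,0,0,0,0]]' >/dev/null
python3 -m inch '[[-0.3,0.85,0,0,0,0],[-0.3,0.85,0,0,0,0],[-0.3,0.85,0,0,0,0],[-0.3,0.85,0,0,0,0],[-0.3,0.85,0,0,0,0]]' >/dev/null
python3 -m inch '[[-0.3,0.8,0,0,0,0],[-0.2,0.5,0,0,0,0.6],[0,0,0,0,0,0.9],[0,0,0,0,0,0.9],[0,0,0,0,0,0.8]]' >/dev/null
python3 - <<'E'
from h import *
go((.553,-.267,.184),-.121)
c=save('top','pics/t5.png',(330,160,450,280),5)
# grey contrast-stretch
im=cv2.imread('pics/t5.png'); im=cv2.convertScaleAbs(cv2.subtract(im,(40,40,40,0)),alpha=2.2); cv2.imwrite('pics/t5.png',im)
E
```

```text
t 9.77 pos [ 0.5576 -0.2484  0.3701] yaw -0.131 tilt [ 0.  0. -1.] units [-0.05  0.48  4.65] turn -0.09 w 0.08709552559691214 0.0 j [ 0.72  0.36 -0.48  1.53  0.17  1.29 -1.48] F [ 0.1  0.4 -0.4]
```

View pics/t5.png

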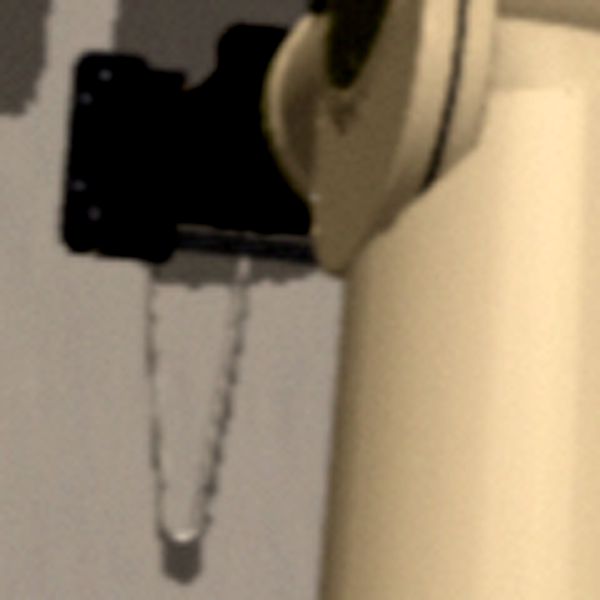

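```bash
python3 -m inch '[[-0.05,0.2,0.3,0,0,-0.09],[0,0.2,0.5,0,0,0],[0,0.08,0.5,0,0,0],[0,0,0.4,0,0,0],[0,0,0.3,0,0,0]]' >/dev/null
python3 - <<'E'
from h import *
go((.553,-.267,.184),-.121)
c=save('scene','pics/s6.png',(250,40,450,190),4)
for z in (0,.12,.15,.18,.2): print(z,proj(*c,(.573,-.4146,z))*1.42)
E
```

```text
t 10.23 pos [ 0.5526 -0.2675  0.2872] yaw -0.111 tilt [-0.002  0.001 -1.   ] units [ 0.01 -0.01  2.58] turn 0.08 w 0.08692746086884363 0.0 j [ 0.74  0.44 -0.46  1.61  0.21  1.15 -1.45] F [0.6 0.4 0.2]
0 [[503.31105137 232.12671709]]
0.12 [[508.63758873 184.41986527]]
0.15 [[510.05147143 171.61217064]]
0.18 [[511.49995721 158.42560565]]
0.2 [[512.48525018 149.41716746]]
```

View pics/s6.png

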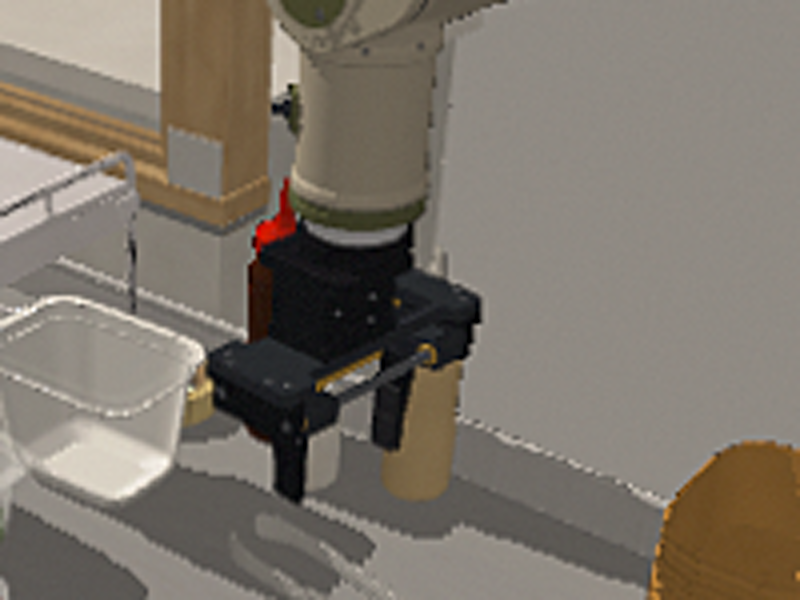

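Gripper hangs over the tongs with the mustard bottle (420,430) behind the right finger and about 3 cm clear. Descend.

```bash
python3 -m inch '[[0,0,0.5,0,0,0.08],[0,0,0.5,0,0,0],[0,0,0.5,0,0,0],[0,0,0.5,0,0,0],[0,0,0.3,0,0,0]]' >/dev/null
python3 -m inch '[[0,0,0.15,0,0,0],[0,0,0.08,0,0,0],[0,0,0,0,0,0],[0,0,0,0,0,0],[0,0,0,0,0,0]]' 0.2 20
python3 -m inch '[[0,0,0,0,0,0],[0,0,0,0,0,0],[0,0,0,0,0,0],[0,0,0,0,0,0],[0,0,0,0,0,0]]' 0.08 20
python3 - <<'E'
from h import *
go((.553,-.267,.185),-.121)
E
```

```text
time: 11.12
ee_pos: [0.5539, -0.2671, 0.1895]
eef_rot: [0.998, -0.062, 0.001, 0.0]
ft_force: [-0.1, 0.2, 0.6]
width: 0.0616
grip_force: 0.0
time: 11.53
ee_pos: [0.5538, -0.2669, 0.1889]
eef_rot: [0.998, -0.062, 0.001, 0.0]
ft_force: [0.3, 1.6, 4.2]
width: 0.0473
grip_force: 7.3
t 11.53 pos [ 0.5538 -0.2669  0.1889] yaw -0.124 tilt [ 0.001 -0.    -1.   ] units [-0.02  0.01  0.1 ] turn -0.02 w 0.047304691871471155 7.305670253581411 j [ 0.71  0.55 -0.43  1.68  0.27  0.97 -1.51] F [0.3 1.6 4.2]
```

```bash
python3 -m inch '[[0,0,-0.1,0,0,0],[0,0,-0.1,0,0,0],[0,0,-0.2,0,0,0],[0,0,-0.2,0,0,0],[0,0,0,0,0,0]]'
python3 -m inch '[[0,0,-0.4,0,0,0],[0,0,-0.6,0,0,0],[0,0,-0.6,0,0,0],[0,0,-0.4,0,0,0],[0,0,-0.1,0,0,0]]'
python3 - <<'E'
from h import *
go((.553,-.267,.185),-.121)
c=save('scene','pics/s7.png',(270,60,430,180),5)
E
```

```text
time: 11.95
ee_pos: [0.554, -0.2673, 0.2145]
eef_rot: [0.998, -0.062, 0.001, 0.001]
ft_force: [0.3, 0.0, -1.9]
width: 0.0472
grip_force: 5.6
time: 12.37
ee_pos: [0.5542, -0.2672, 0.2998]
eef_rot: [0.998, -0.062, 0.002, 0.001]
ft_force: [1.5, 0.6, -1.1]
width: 0.047
grip_force: 5.6
t 12.37 pos [ 0.5542 -0.2672  0.2998] yaw -0.124 tilt [ 0.004 -0.002 -1.   ] units [-0.04 -0.01  2.87] turn -0.03 w 0.04700287370147542 5.587789981838895 j [ 0.74  0.43 -0.46  1.6   0.2   1.16 -1.46] F [ 1.5  0.6 -1.1]
```

View pics/s7.png

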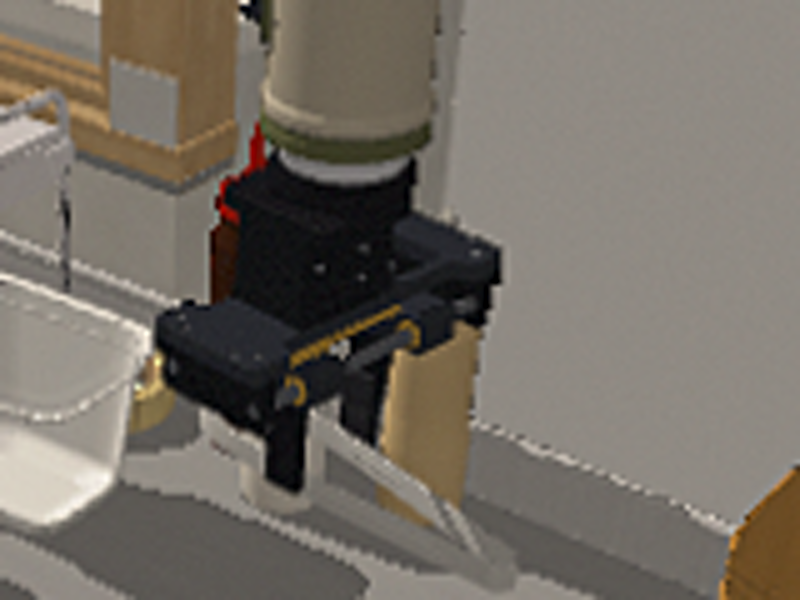

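Tongs are held level-looking between the fingers (280,440)–(360,400). Carry them gently to behind the slice, high.

```bash
python3 -m inch '[[-0.1,-0.15,0,0,0,0],[-0.2,-0.3,0,0,0,0],[-0.25,-0.45,0,0,0,0],[-0.3,-0.5,0,0,0,0],[-0.3,-0.55,0,0,0,-0.05]]' >/dev/null
python3 -m inch '[[-0.3,-0.55,0,0,0,-0.05],[-0.3,-0.55,0,0,0,0],[-0.3,-0.55,0,0,0,0],[-0.3,-0.55,0,0,0,0],[-0.3,-0.55,0,0,0,0]]' >/dev/null
python3 -m inch '[[-0.3,-0.55,0,0,0,0],[-0.3,-0.55,0,0,0,0],[-0.3,-0.5,0,0,0,0],[-0.25,-0.4,0,0,0,0],[-0.2,-0.3,0,0,0,0]]' >/dev/null
python3 - <<'E'
from h import *
go((.4345,.035,.205),-.112)
E
```

```text
t 13.67 pos [0.4252 0.0312 0.2949] yaw -0.111 tilt [-0.002 -0.    -1.   ] units [ 0.23 -0.12  2.25] turn 0.01 w 0.04749315328741753 5.571681402153388 j [ 0.52  0.04 -0.7   2.06  0.03  1.06 -1.87] F [ 0.  -0.4 -0.6]
```

```bash
python3 -m inch '[[0.1,-0.06,0.2,0,0,0],[0.13,-0.06,0.4,0,0,0],[0,0,0.5,0,0,0],[0,0,0.5,0,0,0],[0,0,0.35,0,0,0]]' >/dev/null
python3 -m inch '[[0,0,0.2,0,0,0],[0,0,0.1,0,0,0],[0,0,0,0,0,0],[0,0,0,0,0,0],[0,0,0,0,0,0]]'
python3 - <<'E'
from h import *
go((.514,.026,.2035),-.112)
c=save('top','pics/t8.png',(200,170,320,260),6.5)
E
```

```text
time: 14.5
ee_pos: [0.437, 0.0334, 0.207]
eef_rot: [0.998, -0.056, 0.001, 0.0]
ft_force: [0.4, 1.0, -1.1]
width: 0.0469
grip_force: 5.6
t 14.5 pos [0.437  0.0334 0.207 ] yaw -0.112 tilt [ 0.001 -0.    -1.   ] units [ 1.93 -0.03  0.09] turn -0.0 w 0.04687445330808855 5.572273874615092 j [ 0.47  0.22 -0.69  2.11  0.18  0.87 -2.01] F [ 0.4  1.  -1.1]
```

View pics/t8.png

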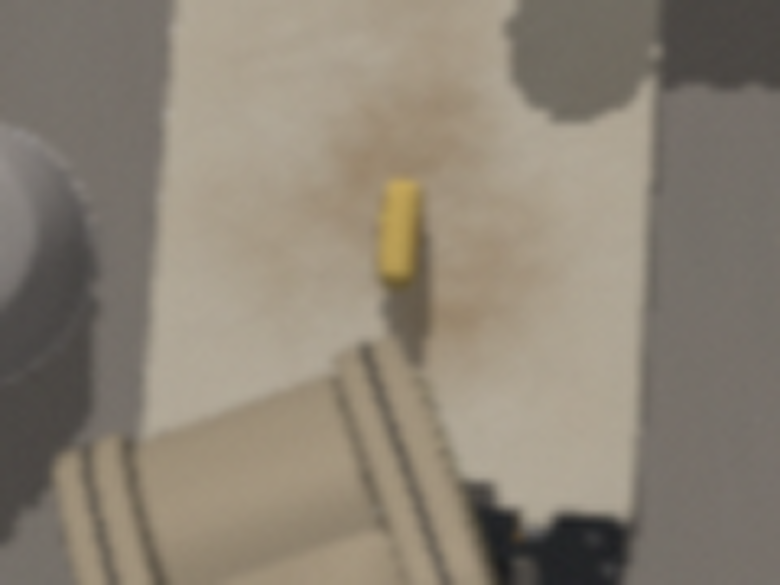

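The top view shows the slice clear at (400,230) with the wrist hiding the tongs; my ten pictures are used, so from here I check numerically. I sample the scene camera along lines across the tongs' arms and the slice.

```bash
python3 - <<'E'
from h import *
s=r.read_state(); p=s['ee_pos']; u=np.array([.9937,-.1118]); v=np.array([.1118,.9937])
c=cam('scene'); g=c[0]['pixels'].astype('float32')
def samp(xy,z): 
    P=np.c_[xy,np.full(len(xy),z)]; q=proj(*c,P).astype('float32'); return cv2.remap(g,q[:,0].copy(),q[:,1].copy(),cv2.INTER_LINEAR)[:,0]
off=np.arange(-36,37,3)
print('off',off)
for xl in (60,75,90,100,106,112,118):
    xy=p[:2]+(xl-25)/1e3*u+off[:,None]/1e3*v
    a=samp(xy,.0375); print(xl,a.mean(1).astype(int))
print('slice, R-B at top, across, by along-offset from (.5855,.018)')
off=np.arange(-15,16,1.5);print(off)
for d in (-12,0,12):
    a=samp(np.array([.5855,.018])+d/1e3*u+off[:,None]/1e3*v,.037); print(d,(a[:,0]-a[:,2]).astype(int))
E
```

```text
off [-36 -33 -30 -27 -24 -21 -18 -15 -12  -9  -6  -3   0   3   6   9  12  15
  18  21  24  27  30  33  36]
60 [225 227 200  74  19  30  36  32  30  34  35  29  30  45  40  27  26  28
  29  27  27  30  29  32  31]
75 [26 30 30 31 30 31 30 29 27 29 30 29 36 45 45 45 45 43 70 82 51 47 52 46
 32]
90 [16 16 17 18 18 23 39 46 44 44 44 44 45 44 45 45 45 44 44 44 45 68 54 45
 33]
100 [18 21 20 20 18 25 41 47 45 45 43 46 44 43 45 43 44 43 45 45 45 44 46 43
 34]
106 [16 18 18 19 19 21 36 45 45 45 44 44 44 45 45 44 44 43 44 46 45 45 45 44
 33]
112 [17 20 21 18 17 22 40 46 45 44 44 43 45 47 45 45 44 45 46 44 43 44 47 45
 35]
118 [19 17 20 19 18 24 40 46 46 45 45 45 45 46 46 43 44 43 45 45 43 45 47 42
 34]
slice, R-B at top, across, by along-offset from (.5855,.018)
[-15.  -13.5 -12.  -10.5  -9.   -7.5  -6.   -4.5  -3.   -1.5   0.    1.5
   3.    4.5   6.    7.5   9.   10.5  12.   13.5  15. ]
-12 [ 40  40  39  38  40  57  86 117 132 132 129 128 128 127 125 117 106 100
  96  99 113]
0 [ 39  38  37  37  39  51  79 111 130 131 129 128 126 126 128 126 111  91
  94 101  99]
12 [ 38  39  40  39  43  62  88 116 132 132 130 130 129 129 128 120 100  78
  62  45  45]
```

```bash
python3 - <<'E'
from h import *
for n in('top','scene'):
    c=cam(n); q=proj(*c,(.584,.1995,.078))[0]; u,v=q.round().astype(int)
    g=c[0]['pixels'].max(2)[v-11:v+12,u-11:u+12]; m=(g<70).astype('uint8'); k,l,st,ce=cv2.connectedComponentsWithStats(m)
    print(n,q,[(s.tolist(),(e+[u-11,v-11]).round(2)) for s,e in zip(st[1:],ce[1:])])
    i=1+np.argmax(st[1:,4]); uv=ce[i]+[u-11,v-11]
    for z in(.072,.075,.08): print(z,ray(*c,uv,z).round(4))
E
```

```text
top [186.88141104 204.53465037] [([7, 6, 9, 10, 72], array([187.07, 204.51]))]
0.072 [0.5851 0.2004 0.072 ]
0.075 [0.5846 0.1997 0.075 ]
0.08 [0.5837 0.1986 0.08  ]
scene [196.14309024 250.183884  ] [([6, 7, 11, 12, 96], array([196.35, 251.28]))]
0.072 [0.5862 0.1982 0.072 ]
0.075 [0.5836 0.1998 0.075 ]
0.08 [0.5793 0.2024 0.08  ]
```

```bash
python3 -m inch '[[0,-0.04,0.05,0,0,0],[0,0,0.04,0,0,0],[0,0,0,0,0,0],[0,0,0,0,0,0],[0,0,0,0,0,0]]' >/dev/null
python3 - <<'E'
from h import *
go((.514,.0266,.2035),-.112)
E
python3 -m inch '[[0.1,0,0,0,0,0],[0.2,0,0,0,0,0],[0.2,0,0,0,0,0],[0.2,0,0,0,0,0],[0.1,0,0,0,0,0]]'
python3 - <<'E'
from h import *
go((.514,.0266,.2035),-.112)
E
```

```text
t 15.12 pos [0.4367 0.035  0.2027] yaw -0.112 tilt [-0. -0. -1.] units [ 1.94 -0.01 -0.02] turn -0.0 w 0.04730714518648061 5.5719960932039925 j [ 0.46  0.23 -0.69  2.11  0.19  0.86 -2.02] F [-0.5 -0.3 -0.2]
time: 15.53
ee_pos: [0.47, 0.0312, 0.2028]
eef_rot: [0.998, -0.056, 0.0, -0.0]
ft_force: [-0.2, -0.2, -1.0]
width: 0.0476
grip_force: 5.6
t 15.53 pos [0.47   0.0312 0.2028] yaw -0.112 tilt [ 0.001  0.    -1.   ] units [ 1.11 -0.01 -0.02] turn -0.0 w 0.04764234387495564 5.565068034502545 j [ 0.44  0.3  -0.66  2.03  0.23  0.88 -2.03] F [-0.2 -0.2 -1. ]
```

```bash
python3 -m inch '[[0.1,0,0,0,0,0],[0.2,0,0,0,0,0],[0.25,0,0,0,0,0],[0.2,0,0,0,0,0],[0.2,0,0,0,0,0]]'
python3 -m inch '[[0.12,-0.01,0,0,0,0],[0.05,0,0,0,0,0],[0,0,0,0,0,0],[0,0,0,0,0,0],[0,0,0,0,0,0]]'
python3 - <<'E'
from h import *
go((.514,.0266,.2035),-.112)
c=cam('top'); g=c[0]['pixels'].astype(int)[190:230,250:272]
ys,xs=np.nonzero((g[:,:,0]-g[:,:,2])>50); P=np.array([ray(*c,(x+250,y+190),.039)[:2] for x,y in zip(xs,ys)]); print(len(P),P.mean(0),P.min(0),P.max(0))
E
```

```text
time: 15.95
ee_pos: [0.5073, 0.027, 0.2027]
eef_rot: [0.998, -0.056, 0.0, -0.0]
ft_force: [0.1, 1.8, 0.1]
width: 0.047
grip_force: 5.6
time: 16.37
ee_pos: [0.5128, 0.0269, 0.2027]
eef_rot: [0.998, -0.056, -0.0, 0.0]
ft_force: [-0.0, -0.4, -0.6]
width: 0.0467
grip_force: 5.6
t 16.37 pos [0.5128 0.0269 0.2027] yaw -0.112 tilt [-0. -0. -1.] units [ 0.03  0.   -0.02] turn 0.0 w 0.04674143301437537 5.563426226902273 j [ 0.41  0.38 -0.64  1.93  0.28  0.92 -2.04] F [-0.  -0.4 -0.6]<stdin>:4: RuntimeWarning: Mean of empty slice.
  ret = ret.dtype.type(ret / rcount)
Traceback (most recent call last):
ValueError: zero-size array to reduction operation minimum which has no identity
```

```bash
python3 -m inch '[[0,0,0,0,0,0],[0,0,0,0,0,0],[0,0,0,0,0,0],[0,0,0,0,0,0],[0,0,0,0,0,0]]' -0.1 22
python3 -m inch '[[0,0,0,0,0,0],[0,0,0,0,0,0],[0,0,0,0,0,0],[0,0,0,0,0,0],[0,0,0,0,0,0]]'
python3 - <<'E'
from h import *
go((.514,.0266,.2035),-.112)
c=cam('scene'); a=c[0]['pixels'].astype(int); q=proj(*c,(.5855,.0185,.027))[0]; u,v=q.round().astype(int)
g=a[v-14:v+15,u-14:u+15]; ys,xs=np.nonzero((g[:,:,0]-g[:,:,2])>75); print(q,len(xs),xs.mean()+u-14,ys.mean()+v-14)
E
```

```text
time: 16.83
ee_pos: [0.513, 0.0268, 0.2028]
eef_rot: [0.998, -0.056, 0.0, 0.0]
ft_force: [-0.8, -0.3, -1.2]
width: 0.0418
grip_force: 22.0
time: 17.25
ee_pos: [0.5131, 0.0268, 0.2027]
eef_rot: [0.998, -0.056, 0.0, 0.0]
ft_force: [0.2, -0.0, -0.6]
width: 0.0416
grip_force: 22.0
t 17.25 pos [0.5131 0.0268 0.2027] yaw -0.112 tilt [ 0. -0. -1.] units [ 0.02  0.   -0.02] turn 0.0 w 0.041622955006783494 21.98710475488042 j [ 0.41  0.38 -0.64  1.93  0.28  0.92 -2.04] F [ 0.2 -0.  -0.6]
[254.25752241 225.44569424] 19 263.7368421052632 227.57894736842104
```

Width stopped at 41.6 mm with 22 N: the tips have bitten on the slice. Lift 16 cm.

```bash
python3 -m inch '[[0,0,-0.05,0,0,0],[0,0,-0.1,0,0,0],[0,0,-0.2,0,0,0],[0,0,-0.3,0,0,0],[0,0,-0.4,0,0,0]]'
python3 -m inch '[[0,0,-0.4,0,0,0],[0,0,-0.4,0,0,0],[0,0,-0.4,0,0,0],[0,0,-0.4,0,0,0],[0,0,-0.4,0,0,0]]' >/dev/null
python3 -m inch '[[0,0,-0.4,0,0,0],[0,0,-0.3,0,0,0],[0,0,-0.15,0,0,0],[0,0,-0.1,0,0,0],[0,0,0,0,0,0]]' >/dev/null
python3 -m inch '[[0,0,0,0,0,0],[0,0,0,0,0,0],[0,0,0,0,0,0],[0,0,0,0,0,0],[0,0,0,0,0,0]]'
python3 - <<'E'
from h import *
go((.514,.0266,.36),-.112); p=r.read_state()['ee_pos']
for n in('scene','top'):
    c=cam(n); a=c[0]['pixels'].astype(int); m=(a[:,:,0]-a[:,:,2])>75
    for nm,z in(('board',.027),('held',p[2]-.2027+.027)):
        q=proj(*c,(.5855,.0185,z))[0]; u,v=q.round().astype(int); g=m[v-14:v+15,u-14:u+15]; ys,xs=np.nonzero(g); print(n,nm,q,len(xs),xs.mean()+u-14 if len(xs) else '',ys.mean()+v-14 if len(xs) else '')
E
```

```text
time: 17.72
ee_pos: [0.5128, 0.0268, 0.2455]
eef_rot: [0.998, -0.056, -0.0, -0.0]
ft_force: [-0.2, 0.1, -0.9]
width: 0.0416
grip_force: 22.0
time: 18.97
ee_pos: [0.513, 0.0268, 0.3624]
eef_rot: [0.998, -0.056, -0.0, -0.0]
ft_force: [0.4, 0.4, -1.4]
width: 0.0416
grip_force: 22.0
t 18.97 pos [0.513  0.0268 0.3624] yaw -0.112 tilt [-0.001  0.    -1.   ] units [0.02 0.   0.06] turn 0.0 w 0.04158445630787555 21.976769081088605 j [ 0.49  0.18 -0.69  1.78  0.12  1.23 -1.92] F [ 0.4  0.4 -1.4]
scene board [254.25752241 225.44569424] 0  
scene held [250.39832051 173.93145591] 37 257.72972972972974 171.13513513513513
top board [260.92446521 205.58759869] 0  
top held [257.65791933 193.72183491] 0
```

The slice is no longer on the board. In the scene view it shows at the held position, 16 cm up, partly covered by a tong arm. The grip is steady, so I hand it in.

```bash
python3 -c "
from h import *; print(job.close_job())"
```

```text
the job is handed in; nothing more can be done
None
```

The dome stands upright on the worktop left of the board, and I handed the job in at about 19 s with the slice held in the tongs, raised about 16 cm, at 22 N on the fingers; the final hold was checked from the camera pixels and force readings, not by eye.

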